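# Set the height stop and lock it with its jam nut

## Robot

A 7-joint arm with a two-finger parallel gripper is mounted at the origin on a cart in front of the work surface, level with it; the furniture and walls round the work are solid. World frame = base frame: x ahead of the robot, y to its left, z up, the work surface at z = 0. Lengths are in mm, angles in rad, forces in N, time in s.
With the tool pointing down it reaches from about 425 to 950 mm from the base axis. Payload 16.7 kg.
Tool frame: the origin (TCP) lies at the very end of the fingers, on their centre line; the grasp point (between the pads) lies 19 mm behind it; z points along the fingers, y is the line along which they close (so a half turn about z gives the same grasp; the last joint's range is limited). The gripper opens to 94 mm and grips with 3 to 60 N. Pads are 16 mm wide; open, the fingers measure 119 mm over their backs; the gripper's body (75 mm by 177 mm) begins 78 mm behind the grasp point.
Start: joints at [-1.399, 0.426, 0.074, 1.606, -0.034, 1.111, -0.067], TCP at [212.847, 640.522, 174.967] pointing down, gripper open.
Joint ranges: [-2.85, 2.85], [-0.5, 2.14], [-1.23, 1.37], [0.21, 2.46], [-1.02, 4.16], [0.16, 2.05], [-2.73, 2.73]. Speed limits (rad/s): [1.89, 1.89, 2.39, 2.39, 3.01, 3.01, 3.01].

## Interface

Orientations are given as [roll, pitch, yaw] about the fixed x, y, z axes, in that order (R = Rz(yaw) Ry(pitch) Rx(roll)).
In Python, from plant import robot, probe_bus, snapshot gives the robot as it stands (robot), with the cameras as plain functions and the readings (probe_bus).
- The arm moves only by the shell command python3 shift.py 'ROWS' [OPENING] [FORCE]. ROWS is one flat JSON list of numbers that holds 1 to 5 rows one after another, with no inner brackets; each row has 6 numbers: dx, dy, dz in normalised numbers (1 is 400 mm), then a rotation vector rx, ry, rz in shares of pi rad (1.0 is pi rad); each row is the pose to reach, as a shift and turn from the pose commanded when the command began, along the tool's axes at that moment; what a row does not reach only later rows make up. A row lasts 1/12 s, in which the tool goes at most 41.7 mm and 0.125 rad, less where a joint would pass 70% of its speed; a pose out of reach is approached as far as the arm can. OPENING is the finger opening in mm, set as the command begins (- or left out keeps the last). The fingers move at their own pace and stop on an object; FORCE is the grip in N (left out, the last holds). Time passes only in rows, so rows that do not move let the fingers close. It prints the time, the measured TCP pose, the force, the opening and the grip force at its end. Input that does not fit is refused with a message, and nothing moves.
- probe_bus.sense(): the state, without advancing time (a new reading comes with each control period).
- snapshot(name): name is "scene" or "top" or "wrist"; returns a dict with "img" (400x640x3 uint8, red, green, blue), "fovy" (degrees; the focal length in pixels is half the picture's height over the tangent of half this angle, whatever the lens; pixels are square), "cx", "cy" (the principal point, pixels), "k1" (the pictures are not rectified: a ray, as slopes to the right and down, at radius r is drawn at 1 + k1 r^2 times it, then the intrinsics apply), "rvec" (rotation vector, rad) and "tvec" (3), from world to camera coordinates, as OpenCV has them. Camera axes: x right, y down, z forward; pixel columns grow to the right and rows downward; lengths in mm; the calibration is good to about 2 mm. A picture is of the moment at which its call begins. There is no depth.
- robot.close_job(): hands the job in; it is judged then, once.
The state is a dict: "t": time; "joint_pos": joint angles; "qvel": joint speeds; "tau": joint torques, N m; "ee_pos": TCP position; "eef_rot": TCP orientation; "wrist_force": force on the tool from outside, world axes, zero at the start; "wrist_torque": the same for the moment, N m; "gripper_width": finger opening in mm; "grasp_force": force on a finger pad.
Only numpy, scipy, OpenCV 4.12 (cv2) and the standard library are available. Lean on these libraries where they do the work, as an engineer would, in place of code of your own. Each camera call takes 0.05 s, during which the arm holds its last target. There are 200 camera calls.

## Task

Set the height stop on the bench to the wooden block lying under it: screw the stop screw down by its hexagon head until its foot bears hard on the block and the screw goes solid. Then run the hexagonal jam nut down the same thread and tighten it hard against the boss, so that the setting is locked. Do not loosen the screw again, and leave the block and the tools around the stop where they lie.

Things in the scene. Friction and masses are not known exactly. Their poses are not given: they have to be found in the camera images.
- stop_bracket: grey cast bracket fixed to the bench (immovable): base plate 136 x 112 x 14 mm, column at the back (+x of its frame), arm over the base, arm top 98 mm high. Origin: underside of the base, on the bench; z up; -x is its open front. The vertical axis of screw, nut and boss stands at x = -15 mm, y = 0 of this frame
- boss: round threaded boss at the front end of the arm, 47 mm in diameter, with a bright flat top face 108 mm above the bench. Fixed to the bracket. Origin: on the screw axis, 4.5 mm below the top face
- stop_screw: vertical steel screw, 20 mm thick. Origin: centre of its flat foot (lower end), z up. Dark hexagon head, 24 mm across flats, 99 to 116 mm above the origin; flats face +x, -x and every 60 degrees on. Clockwise from above drives it down, 4 mm a turn, at about 0.2 N m; it stays where left. The foot starts 0.4 to 2.2 mm above the block; about 0.6 rad after it touches, the screw goes solid: hard
- jam_nut: steel hexagon nut on the screw, under its head: 36 mm across flats, 42 across corners, 15 thick; starts 0.9 to 2.2 mm above the boss. Origin: centre of its lower face; z up; flats face +x, -x and every 60 degrees on. Clockwise from above runs it down, 4 mm a turn, at 0.05 N m; about 0.8 rad after touching the boss it goes solid (0.4 N m): tight; it stays so. The screw does not turn it
- setting_block: loose pale wooden block, 40 x 90 x 40 mm, lying on the base plate under the screw, its 90 mm length across the bracket (along y). Origin: centre of its underside; its top is 40 mm above that
- spanner_a: loose steel spanner, 30 x 191 x 8 mm, lying on the bench; a bystander. Origin: centre of its underside
- tape_measure: loose yellow tape measure, 35 x 83 x 64 mm, standing on the bench; a bystander. Origin: centre of its underside
- wedge_oak: loose small oak offcut, 30 x 70 x 18 mm, on the bench; a bystander. Origin: centre of its underside

How it is judged (in metres and radians):
On the way, in this order (a step that is already met when the one before it is completed fails the run):
1. the foot of the stop screw bears hard on the block (more than 25 N) (contact force between stop_screw and setting_block above 25 N), for 0.2 s.
2. the jam nut is tight against the boss (more than 17 N on its face) (contact force between jam_nut and boss above 17 N), for 0.2 s.
At the end, for the whole second after the job is handed in: By themselves, the screw's foot presses on the block with more than 25 N (it does when the screw has been turned solid) and the jam nut on the boss with more than 17 N (it does when turned solid); the block lies within 10 mm of where it was and the nut is at rest (contact force between stop_screw and setting_block above 25 N and contact force between jam_nut and boss above 17 N and distance of setting_block from where it was at the start of the episode below 0.01 m and angular speed of jam_nut below 0.05 rad/s); the robot touches nothing.
It fails at once if the setting block is dragged more than 15 mm (distance of setting_block from where it was at the start of the episode above 0.015 m).
It fails at once if a bystander (spanner, tape measure, oak offcut) is moved more than 30 mm (distance of any of spanner_a, tape_measure, wedge_oak from where it was at the start of the episode above 0.03 m).
It also fails if it takes over 67 s, if anything falls off the work surface, if the arm or the gripper's body presses on something with over 40 N, if the wrist force passes 120 N, or if a joint passes its speed limit or range.

## Working session

There is one attempt and no reset: what is moved stays moved. The work goes in short steps, Python scripts to look and compute and a shell command to move; the robot and the scene stay as the last step left them, time stands still between calls to the robot, and variables do not carry over. Pictures are saved under pics/ and viewed, at most 10 in all, crops included, and the job is handed in when it is done.

```bash
ls; mkdir -p pics
python3 - <<'E'
from plant import robot, probe_bus, snapshot
import cv2
for n in ["scene","top"]:
    s=snapshot(n); print(n,{k:v for k,v in s.items() if k!="img"})
    cv2.imwrite(f"pics/{n}0.png",s["img"][:,:,::-1])
print(probe_bus.sense())
E
```

```text
pics
plant.py
shift.py
scene {'fovy': 45.527920502509424, 'cx': 320.6824634015868, 'cy': 202.65755777837344, 'k1': -0.014071364455315547, 'rvec': array([ 2.09096528, -0.53714295,  0.26510313]), 'tvec': array([-548.81621176,  251.49507596,  883.97746822])}
top {'fovy': 53.55125950077718, 'cx': 319.05968275191964, 'cy': 203.54326885535406, 'k1': -0.018500844432041506, 'rvec': array([ 2.11622283, -2.1719652 ,  0.10785709]), 'tvec': array([ 34.27584484, 636.48905841, 869.38969017])}
{'t': 0.1, 'joint_pos': array([-1.39948134,  0.42671651,  0.07387118,  1.60650677, -0.0340971 ,
        1.11078973, -0.06707036]), 'qvel': array([-4.89732234e-04,  1.46313800e-03, -2.82133572e-04, -6.36553054e-04,
        8.02093596e-04,  7.79396202e-05, -1.35929762e-04]), 'tau': array([ 6.03825538e-03, -9.37461877e+01,  3.67564984e+00, -4.55033541e+01,
       -4.87092300e-02,  1.68216362e-02,  5.99229134e-05]), 'ee_pos': array([212.76419239, 640.15610709, 174.33080173]), 'eef_rot': array([-3.14043608e+00,  9.48446802e-05,  2.82076157e+00]), 'wrist_force': array([ 0.39444519, -0.58955958, -0.1360383 ]), 'wrist_torque': array([ 0.02929934,  0.06156996, -0.0212603 ]), 'grasp_force': 0.0, 'gripper_width': 94.34002938041434}
```

View pics/scene0.png

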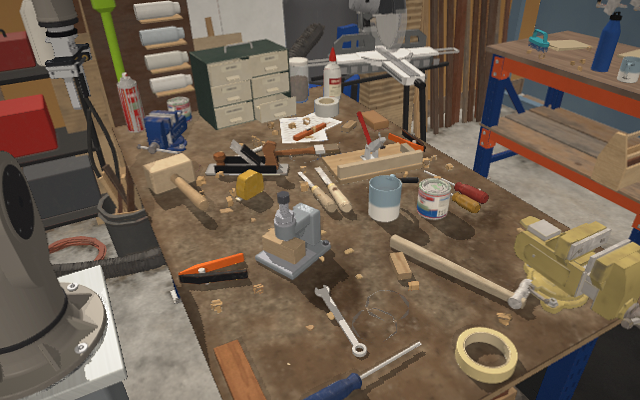

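View pics/top0.png

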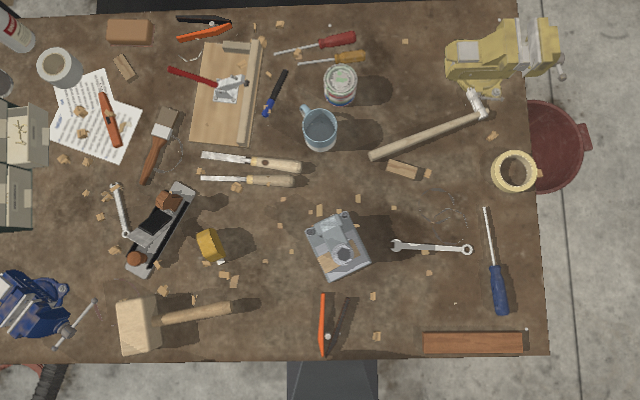

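The scene view shows the bracket around (293,240), with the screw head at about (283,200). In the top view the bracket is at (338,248) and the screw head at about (343,253). I'll zoom in on both.

Run:
```python
import cv2,numpy as np
a=cv2.imread("pics/top0.png")[205:290,290:390]; b=cv2.imread("pics/scene0.png")[180:285,245:340]
f=lambda i:cv2.resize(i,(400,int(i.shape[0]*400/i.shape[1])),interpolation=cv2.INTER_CUBIC)
a,b=f(a),f(b);h=max(a.shape[0],b.shape[0]);o=np.zeros((h,800,3),np.uint8);o[:a.shape[0],:400]=a;o[:b.shape[0],400:]=b
cv2.imwrite("pics/crop0.png",o)
```

```text
(no output)
```

View pics/crop0.png

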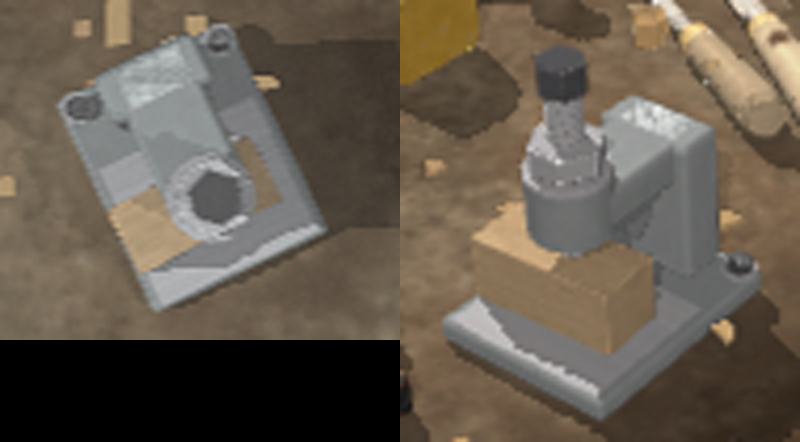

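Crop zoomed: the hex head is at crop (215,195) and the base corners at (155,308), (327,230), (62,100) and (232,28). On the scene side, the head top is at (562,55). I'll fit the bracket pose to these points.

```bash
cat > h.py <<'E'
from plant import robot, probe_bus, snapshot
import numpy as np,cv2
from scipy.optimize import least_squares
def proj(s,P):
    f=200/np.tan(np.radians(s["fovy"])/2)
    return cv2.projectPoints(np.float64(P).reshape(-1,1,3),s["rvec"],s["tvec"],np.array([[f,0,s["cx"]],[0,f,s["cy"]],[0,0,1]]),np.array([s["k1"],0,0,0,0]))[0][:,0]
E
python3 - <<'E'
from h import *
T=snapshot("top");S=snapshot("scene")
t=lambda x,y:(290+x/4,205+y/4)
c=lambda x,y:(245+(x-400)/4.21,180+y/4.21)
# local points
Lt=np.array([[-15,0,171.3],[-68,-56,14],[-68,56,14],[68,-56,14],[68,56,14]])
def W(p,L):
    a=p[2];R=np.array([[np.cos(a),-np.sin(a),0],[np.sin(a),np.cos(a),0],[0,0,1]]);return L@R.T+[p[0],p[1],0]
best=None
ot=np.array([t(215,195),t(155,308),t(327,230),t(62,100),t(232,28)])
for perm in ([1,2,3,4],[2,1,4,3]):
  o=ot[[0]+perm]
  r=lambda p:np.r_[(proj(T,W(p,Lt))-o).ravel(),(proj(S,W(p,Lt[:1]))-[c(562,56)]).ravel()]
  for a in np.arange(-3,3.2,1):
    q=least_squares(r,[500,0,a])
    if best is None or q.cost<best[0].cost: best=(q,perm)
q=best[0];print(q.x,q.cost,best[1],q.fun.round(1))
A=W(q.x,Lt[:1])[0];print("axis",A,np.hypot(*A[:2]))
# axis from head alone both cams
g=least_squares(lambda x:np.r_[(proj(T,[*x,171.3])-ot[0]).ravel(),(proj(S,[*x,171.3])-[c(562,56)]).ravel()],A[:2]);print("head only",g.x,g.fun)
s=probe_bus.sense();print(s["ee_pos"],s["eef_rot"],s["joint_pos"])
E
```

```text
[ 5.37904115e+02 -2.46284066e+01  3.95522247e-01] 5.496093479947968 [2, 1, 4, 3] [-0.2 -1.3  1.1  1.3 -0.1  1.8  0.3 -1.5 -0.7 -0.1 -0.1 -0.6]
axis [524.06218262 -30.40775913 171.3       ] 524.9436189383912
head only [522.54114768 -31.33720836] [ 0.31467059 -0.49638528 -0.62196696 -0.19178701]
[212.80306933 640.28025388 174.54582559] [-3.14082718e+00  5.73124815e-05  2.82072090e+00] [-1.39948489  0.42650321  0.07389356  1.60634349 -0.03409759  1.11077352
 -0.06709895]
```

Careful with the scale: shifts go in shares of 400 mm and turns go in shares of pi rad. That gives: -138 mm / 400 = -0.345, -130 mm / 400 = -0.325.

```bash
python3 shift.py '[-0.065,-0.07,-0.03,0,0,0,-0.13,-0.1375,-0.06,0,0,0,-0.195,-0.2075,-0.09,0,0,0,-0.26,-0.275,-0.12,0,0,0,-0.325,-0.345,-0.15,0,0,0]'
python3 shift.py '[-0.065,-0.07,-0.005,0,0,0,-0.13,-0.1375,-0.01,0,0,0,-0.195,-0.2075,-0.015,0,0,0,-0.26,-0.275,-0.02,0,0,0,-0.325,-0.345,-0.025,0,0,0]'
python3 shift.py '[-0.065,-0.07,-0.005,0,0,0,-0.13,-0.1375,-0.01,0,0,0,-0.195,-0.2075,-0.015,0,0,0,-0.26,-0.275,-0.02,0,0,0,-0.325,-0.345,-0.025,0,0,0]'
python3 shift.py '[-0.065,-0.07,-0.005,0,0,0,-0.13,-0.1375,-0.01,0,0,0,-0.195,-0.2075,-0.0125,0,0,0,-0.26,-0.275,-0.0125,0,0,0,-0.29,-0.3125,-0.0125,0,0,0]'
python3 shift.py '[0,0,0,0,0,-0.0318]'
python3 -c "
from h import *
s=probe_bus.sense();print(s['ee_pos'],s['eef_rot'],s['joint_pos'])"
```

```text
t: 0.62
ee_pos: [293.2, 466.8, 235.3]
eef_rot: [-3.141, -0.0, 2.821]
wrist_force: [0.1, 0.6, 0.7]
gripper_width: 94.3
grasp_force: 0.0
t: 1.03
ee_pos: [372.9, 294.9, 245.2]
eef_rot: [3.141, -0.0, 2.821]
wrist_force: [1.2, 0.2, -0.4]
gripper_width: 94.2
grasp_force: 0.0
t: 1.45
ee_pos: [452.7, 122.9, 255.3]
eef_rot: [3.141, 0.0, 2.821]
wrist_force: [0.4, 2.1, 0.5]
gripper_width: 94.2
grasp_force: 0.0
t: 1.87
ee_pos: [524.1, -34.7, 260.3]
eef_rot: [-3.141, 0.001, 2.818]
wrist_force: [0.2, 0.2, -0.3]
gripper_width: 94.1
grasp_force: 0.0
t: 1.95
ee_pos: [523.9, -35.2, 260.1]
eef_rot: [-3.14, 0.001, 2.913]
wrist_force: [-1.2, 0.0, -0.6]
gripper_width: 94.0
grasp_force: 0.0
[523.85455446 -35.2038732  260.05623982] [-3.14028452e+00  7.64029743e-04  2.91320954e+00] [-0.63542616  0.10838783  0.63786319  1.86118651 -0.067787    1.19354938
  1.36701133]
```

To row units: -0.6 rad / 3.1416 = -0.191.

```bash
python3 shift.py '[0,0,0,0,0,-0.0382,0,0,0,0,0,-0.0764,0,0,0,0,0,-0.1146,0,0,0,0,0,-0.1528,0,0,0,0,0,-0.191]' 60 >/dev/null
python3 shift.py '[0,0,0,0,0,-0.0382,0,0,0,0,0,-0.0764,0,0,0,0,0,-0.1146,0,0,0,0,0,-0.1528,0,0,0,0,0,-0.1719]' 
python3 shift.py '[0,0,0,0,0,0]' >/dev/null
python3 -c "
from h import *
s=probe_bus.sense();print(s['ee_pos'],s['eef_rot'],s['joint_pos'])
w=snapshot('wrist');print({k:v for k,v in w.items() if k!='img'})
cv2.imwrite('pics/w1.png',w['img'][:,:,::-1])
print(proj(w,[[523,-31,171.3],[523,-31,123],[523,-31,108]]))"
```

```text
t: 2.78
ee_pos: [522.9, -30.6, 259.9]
eef_rot: [3.141, -0.0, -2.215]
wrist_force: [0.2, -0.2, -0.0]
gripper_width: 59.9
grasp_force: 0.0
[522.9347884  -30.57725332 259.9495232 ] [ 3.14146622e+00 -1.99348568e-05 -2.21928338e+00] [-0.55849173  0.10342951  0.54197519  1.85942379 -0.05737003  1.19415295
  2.49535089]
{'fovy': 59.19753190720313, 'cx': 319.67921179448444, 'cy': 202.22958552092092, 'k1': 0.010876698358166197, 'rvec': array([-0.9698899 , -2.88723856, -0.34901841]), 'tvec': array([ 436.45823444, -327.8399933 ,  403.39761367])}
[[320.69519527 197.21237026]
 [320.5339718  186.40799932]
 [320.49227879 183.61370344]]
```

View pics/w1.png

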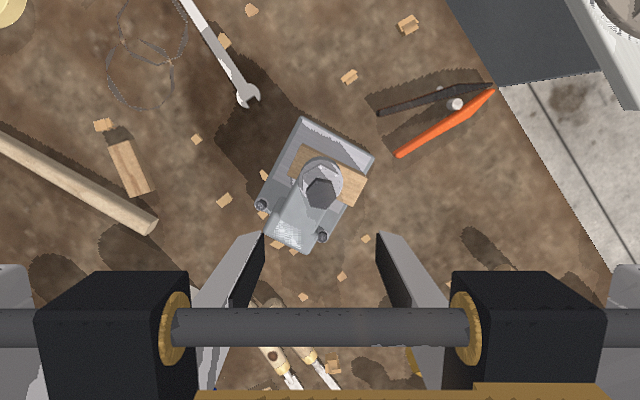

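The wrist view shows the head at about (321,193), close to the prediction of (320.7,197). The fingers close along the image horizontal. I'll segment the head to refine its position and hex angle.

Run:
```python
from h import *
w=snapshot("wrist");im=w["img"].astype(int)
g=im.max(2)
sub=g[150:240,280:365]
m=((sub<95)&((im.max(2)-im.min(2))[150:240,280:365]<25)).astype(np.uint8)
n,l,st,ce=cv2.connectedComponentsWithStats(m)
for i in range(1,n):
    if st[i,4]>60: print(st[i],ce[i]+[280,150])
k=l[193-150,321-280];print(k)
C=cv2.findContours((l==k).astype(np.uint8),0,1)[0][0]
hull=cv2.convexHull(C)[:,0]+[280,150]
bb=cv2.boundingRect(hull);c=np.array(cv2.minEnclosingCircle(hull.astype(np.float32))[0]);print(bb,c)
# width by direction -> min widths
an=np.radians(np.arange(-30,150,3));wd=[np.ptp(hull@[np.cos(a),np.sin(a)]) for a in an]
e=np.array([sum(np.exp(0)*wd[i] for i in range(len(an)) if abs(((np.degrees(an[i])-o+30)%60)-30)<1.6) for o in range(-30,30,3)]);print(np.c_[np.arange(-30,30,3),e])
g=least_squares(lambda x:(proj(w,[*x,171.3])-c).ravel(),[523,-31]);print(g.x)
big=cv2.resize(w["img"][150:240,280:365,::-1],None,fx=6,fy=6,interpolation=cv2.INTER_NEAREST);cv2.imwrite("pics/w1c.png",big)
```

```text
[ 26  28  26  23 173] [316.11560694 186.53179191]
6
(306, 178, 26, 23) [319.5 190.5]
[[-30.          68.47114317]
 [-27.          67.77970332]
 [-24.          67.14787796]
 [-21.          66.57824711]
 [-18.          66.24337903]
 [-15.          66.26994463]
 [-12.          66.48341241]
 [ -9.          67.21576352]
 [ -6.          67.76688353]
 [ -3.          68.26253132]
 [  0.          69.00704156]
 [  3.          69.6670802 ]
 [  6.          70.13616622]
 [  9.          70.41301388]
 [ 12.          70.5208699 ]
 [ 15.          70.57695654]
 [ 18.          70.51361087]
 [ 21.          70.25699229]
 [ 24.          69.80780418]
 [ 27.          69.1842522 ]]
[520.21781522 -36.37955433]
```

View pics/w1c.png

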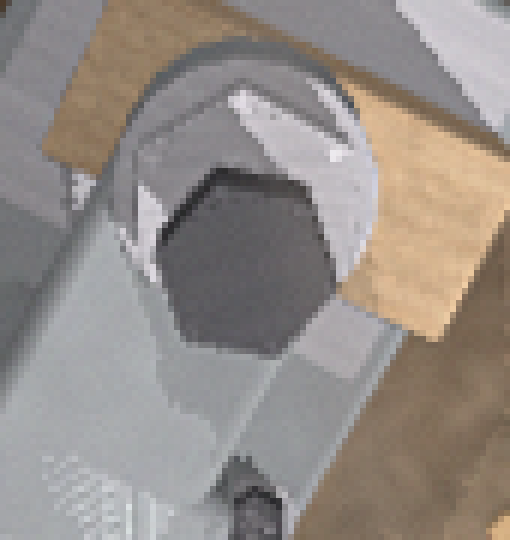

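The head's top-face centre is at about (321,195). Its corners sit about 9.5° off horizontal, so the pads need +39.5° (0.69 rad). The nut flats are roughly aligned with the current yaw. Next: align, descend and grip.

To row units: 10 mm / 400 = 0.025, 5 mm / 400 = 0.0125, 0.6 rad / 3.1416 = 0.191.

```bash
python3 shift.py '[0.0038,0,0,0,0,0.0382,0.0038,0,0,0,0,0.0764,0.0038,0,0,0,0,0.1146,0.0038,0,0.0125,0,0,0.1528,0.0038,0,0.025,0,0,0.191]' >/dev/null
python3 shift.py '[0,0,0.0625,0,0,0.0286,0,0,0.125,0,0,0.0286,0,0,0.1875,0,0,0.0286,0,0,0.2375,0,0,0.0286,0,0,0.26,0,0,0.0286]' 
python3 shift.py '[0,0,0,0,0,0]' 
python3 -c "
from h import *
s=probe_bus.sense();print(s['ee_pos'],s['eef_rot'],s['joint_pos'],s['wrist_torque'])
w=snapshot('wrist')
cv2.imwrite('pics/w2.png',w['img'][:,:,::-1])"
```

```text
t: 3.8
ee_pos: [520.8, -31.7, 143.7]
eef_rot: [-3.142, -0.003, -2.915]
wrist_force: [0.1, -0.9, 0.1]
gripper_width: 60.0
grasp_force: 0.0
t: 3.88
ee_pos: [521.1, -31.8, 144.5]
eef_rot: [-3.141, -0.003, -2.914]
wrist_force: [-0.4, 0.1, 1.1]
gripper_width: 60.2
grasp_force: 0.0
[521.0600516  -31.82155246 144.4568882 ] [-3.14133320e+00 -3.01831391e-03 -2.91405641e+00] [-0.56184179  0.2334791   0.58258143  2.00287077 -0.15580223  0.95135462
  1.89781534] [0.02170076 0.05553426 0.01909422]
```

View pics/w2.png

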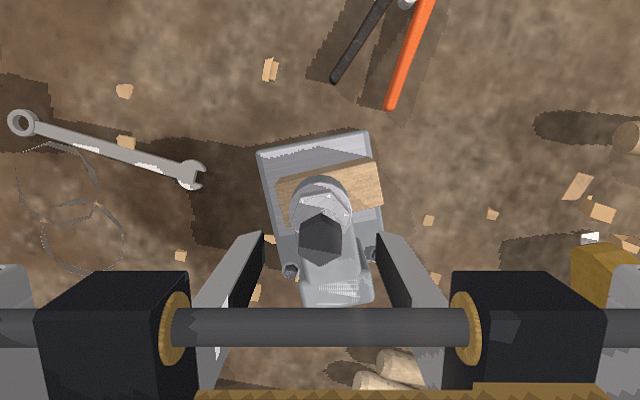

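The head at (320,238) now has vertical flats and is centred between the pads. I'll grip it.

```bash
python3 shift.py '[0,0,0,0,0,0,0,0,0,0,0,0,0,0,0,0,0,0,0,0,0,0,0,0,0,0,0,0,0,0]' 15 50
python3 shift.py '[0,0,0,0,0,0,0,0,0,0,0,0,0,0,0,0,0,0]'
python3 -c "
from h import *
s=probe_bus.sense();print(s['ee_pos'],s['eef_rot'],s['joint_pos'],s['wrist_torque'])"
```

```text
t: 4.35
ee_pos: [522.4, -31.7, 146.5]
eef_rot: [3.141, 0.001, -2.912]
wrist_force: [0.2, 0.1, -0.8]
gripper_width: 30.0
grasp_force: 0.0
t: 4.6
ee_pos: [522.1, -31.7, 146.0]
eef_rot: [-3.142, 0.0, -2.912]
wrist_force: [0.0, 0.1, -0.2]
gripper_width: 15.5
grasp_force: 0.0
[522.14394819 -31.71256832 146.03693783] [-3.14159227e+00  3.27682435e-05 -2.91239027e+00] [-0.56207069  0.23119843  0.58290203  2.00137789 -0.15549308  0.95186831
  1.89919555] [-0.01247616  0.02885247  0.01072776]
```

```bash
python3 -c "
from h import *
w=snapshot('wrist');s=snapshot('scene')
a=cv2.resize(s['img'][130:270,220:370],(450,420),interpolation=2)
b=w['img'][120:400,150:490]
o=np.zeros((420,800,3),np.uint8);o[:,:450]=a;o[:280,460:800]=b
cv2.imwrite('pics/w3.png',o[:,:,::-1])
p=probe_bus.sense()['ee_pos'];print(proj(w,[p,p+[0,0,25]]),proj(s,[p,p+[0,0,25]]))"
```

```text
[[321.34436477 228.12972544]
 [321.57263221 242.05149026]] [[283.52957001 203.68552921]
 [282.76828264 193.39521591]]
```

View pics/w3.png

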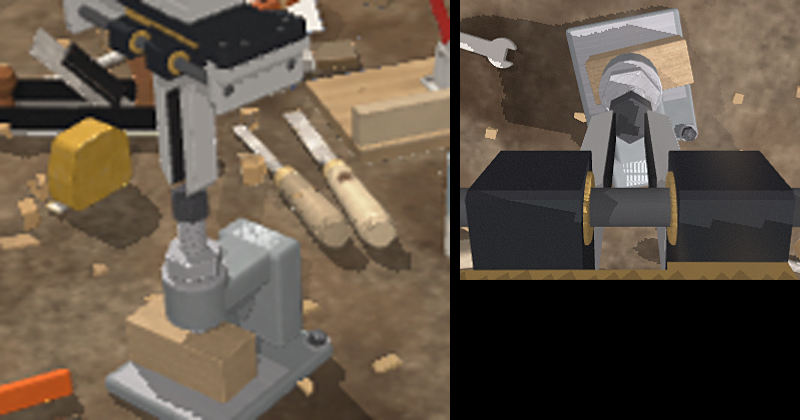

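```bash
python3 -c "
from h import *
from scipy.spatial.transform import Rotation as Ro
w=snapshot('wrist');s=probe_bus.sense();p=s['ee_pos'];R=Ro.from_euler('xyz',s['eef_rot']).as_matrix()
Rc=cv2.Rodrigues(w['rvec'])[0]
print('cam pos in tool',R.T@(-Rc.T@w['tvec']-p)); print('cam axes in tool\n',(R.T@Rc.T).round(3))
im=w['img'][:,:,::-1][180:300,240:400].copy();im=cv2.resize(im,None,fx=5,fy=5,interpolation=2)
for z,c in ((0,(0,0,255)),(-19,(0,255,0)),(-60,(255,0,0))):
  for y in(-1,1):
   for x in(-8,8):
    q=proj(w,p+R@[x,y*s['gripper_width']/2,z])[0];print(z,y,x,q);cv2.circle(im,tuple(int(v) for v in (q-[240,180])*5),4,c,-1)
cv2.imwrite('pics/w4.png',im)"
```

```text
cam pos in tool [  68.0165362    -1.18495679 -209.6738231 ]
cam axes in tool
 [[ 0.    -0.971 -0.238]
 [ 1.     0.     0.001]
 [-0.    -0.238  0.971]]
0 -1 -8 [309.59995531 240.28548082]
0 -1 8 [309.43525304 215.83752607]
0 1 -8 [333.10239124 240.29056596]
0 1 8 [333.34544754 215.8434696 ]
-19 -1 -8 [308.69996272 251.57288311]
-19 -1 8 [308.50348739 225.07380556]
-19 1 -8 [334.33830832 251.57808773]
-19 1 8 [334.62657874 225.08000202]
-60 -1 -8 [306.06277366 284.63621326]
-60 -1 8 [305.75730969 252.28801736]
-60 1 -8 [337.95976481 284.64156185]
-60 1 8 [338.40238271 252.29477504]
```

View pics/w4.png

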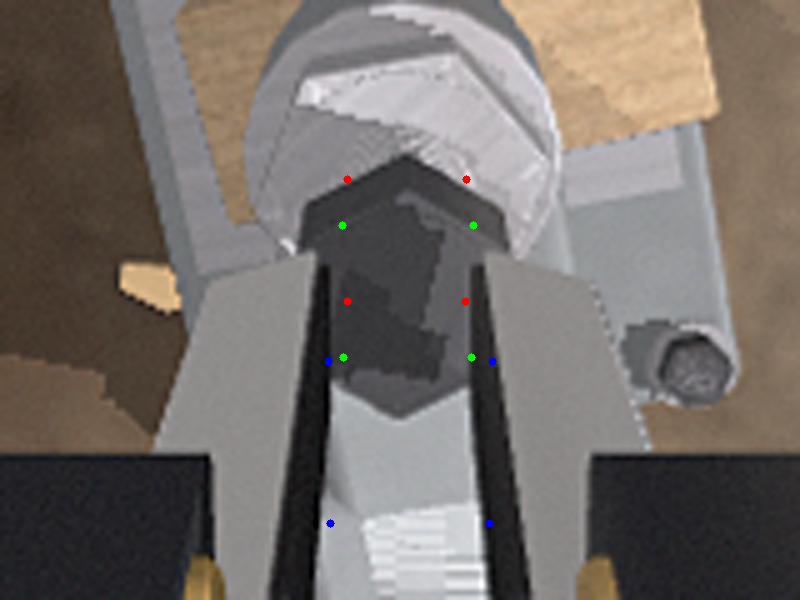

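Overlay: the tips show at crop (325,262) and (478,262), which puts them about 26 mm higher than the reported TCP. The fingers therefore closed just above the head. I'll open, go 23 mm lower and close again; the stop width will show what was gripped (24 mm = head).

To row units: 23 mm / 400 = 0.0575, 19 mm / 400 = 0.0475.

```bash
python3 shift.py '[0,0,0,0,0,0,0,0,0,0,0,0,0,0,0,0,0,0,0,0,0,0,0,0,0,0,0,0,0,0]' 55 50 >/dev/null
python3 shift.py '[0,0,0.01,0,0,0,0,0,0.0225,0,0,0,0,0,0.035,0,0,0,0,0,0.0475,0,0,0,0,0,0.0575,0,0,0]'
python3 shift.py '[0,0,0,0,0,0,0,0,0,0,0,0,0,0,0,0,0,0,0,0,0,0,0,0,0,0,0,0,0,0]' 18 50
python3 shift.py '[0,0,0,0,0,0,0,0,0,0,0,0,0,0,0,0,0,0]'
python3 -c "
from h import *
s=probe_bus.sense();print(s['ee_pos'],s['eef_rot'],s['joint_pos'],s['wrist_torque'])"
```

```text
t: 5.58
ee_pos: [521.8, -31.8, 122.1]
eef_rot: [-3.142, -0.001, -2.912]
wrist_force: [-0.3, -0.2, 0.5]
gripper_width: 55.0
grasp_force: 0.0
t: 6.0
ee_pos: [522.3, -31.7, 123.2]
eef_rot: [-3.142, 0.0, -2.912]
wrist_force: [-0.3, 0.0, -0.4]
gripper_width: 25.1
grasp_force: 0.0
t: 6.25
ee_pos: [522.2, -31.5, 123.2]
eef_rot: [3.141, 0.0, -2.912]
wrist_force: [-0.6, 2.1, 3.5]
gripper_width: 23.1
grasp_force: 50.0
[522.20611113 -31.51644782 123.15271222] [ 3.14133262e+00  1.95810677e-04 -2.91233058e+00] [-0.54844239  0.2631541   0.57350118  2.02346744 -0.1810493   0.90347071
  1.92205813] [ 0.5757796   0.31556572 -0.09268119]
```

It stopped at 23 mm with 50 N, so the head is gripped and the side load is small. Now I'll turn it clockwise, following the thread.

```bash
cat > st.py <<'E'
from h import *
s=probe_bus.sense();print("yaw",s['eef_rot'][2].round(3),"q7",s['joint_pos'][6].round(3),"T",s['wrist_torque'].round(2),"F",s['wrist_force'].round(1),"tau7",s['tau'][6].round(2))
E
python3 shift.py '[0,0,0.0002,0,0,0.0318,0,0,0.0003,0,0,0.0637,0,0,0.0005,0,0,0.0955,0,0,0.0006,0,0,0.1273,0,0,0.0008,0,0,0.1592]'
python3 st.py
python3 shift.py '[0,0,0.0002,0,0,0.0318,0,0,0.0003,0,0,0.0637,0,0,0.0005,0,0,0.0955,0,0,0.0006,0,0,0.1273,0,0,0.0008,0,0,0.1592]'
python3 st.py
```

```text
t: 6.67
ee_pos: [522.2, -32.0, 122.9]
eef_rot: [-3.141, 0.0, 2.866]
wrist_force: [-0.6, -0.3, 3.5]
gripper_width: 23.6
grasp_force: 50.0
yaw 2.866 q7 1.46 T [-0.29  0.21  0.21] F [-0.6 -0.3  3.5] tau7 3.38
t: 7.08
ee_pos: [522.0, -32.5, 122.5]
eef_rot: [-3.141, 0.0, 2.366]
wrist_force: [-2.4, -3.6, 5.6]
gripper_width: 23.5
grasp_force: 50.0
yaw 2.366 q7 1.012 T [-0.85  0.62  0.21] F [-2.4 -3.6  5.6] tau7 3.28
```

To row units: 0.25 mm / 400 = 0.0006, 0.2 mm / 400 = 0.0005, 0.5 rad / 3.1416 = 0.1592.

```bash
for i in 1; do
python3 shift.py '[0,0,0.0001,0,0,0.0318,0,0,0.0003,0,0,0.0637,0,0,0.0004,0,0,0.0955,0,0,0.0005,0,0,0.1273,0,0,0.0006,0,0,0.1592]' >/dev/null; python3 st.py
python3 shift.py '[0,0,0.0001,0,0,0.0318,0,0,0.0003,0,0,0.0637,0,0,0.0004,0,0,0.0955,0,0,0.0005,0,0,0.1273,0,0,0.0006,0,0,0.1592]'; python3 st.py; done
```

```text
yaw 1.865 q7 0.579 T [-1.18  1.29  0.23] F [-5.5 -4.4  6.5] tau7 3.13
t: 7.92
ee_pos: [521.0, -32.8, 122.0]
eef_rot: [-3.14, 0.001, 1.365]
wrist_force: [-10.5, -3.7, 11.7]
gripper_width: 23.2
grasp_force: 50.0
yaw 1.365 q7 0.166 T [-1.16  2.38  0.26] F [-10.5  -3.7  11.7] tau7 2.87
```

To row units: -1 mm / 400 = -0.0025, -0.7 mm / 400 = -0.0018, 0.4 rad / 3.1416 = 0.1273.

```bash
python3 shift.py '[-0.0008,-0.001,-0.0005,0,0,0.0255,-0.0013,-0.0018,-0.001,0,0,0.0509,-0.0018,-0.0025,-0.001,0,0,0.0764,-0.0018,-0.0025,-0.0008,0,0,0.1019,-0.0018,-0.0025,-0.0008,0,0,0.1273]' >/dev/null; python3 st.py
python3 shift.py '[0,0,0.0001,0,0,0.0318,0,0,0.0003,0,0,0.0637,0,0,0.0004,0,0,0.0955,0,0,0.0005,0,0,0.1273]'; python3 st.py
```

```text
yaw 0.968 q7 -0.147 T [ 1.2  -0.55  1.21] F [ 3.4  4.9 -3.6] tau7 1.21
t: 8.67
ee_pos: [521.3, -31.8, 122.3]
eef_rot: [-3.141, -0.0, 0.567]
wrist_force: [-4.5, 1.4, 11.0]
gripper_width: 25.3
grasp_force: 50.1
yaw 0.567 q7 -0.451 T [0.37 1.14 0.67] F [-4.5  1.4 11. ] tau7 2.36
```

To row units: 0.12 rad / 3.1416 = 0.0382.

```bash
python3 shift.py '[0,0,0,0,0,0,0,0,0,0,0,0,0,0,0,0,0,0]' - 60; python3 st.py
python3 shift.py '[0,0,0,0,0,0.0191,0,0,0,0,0,0.0382]'; python3 st.py
python3 shift.py '[0,0,0,0,0,0.0191,0,0,0,0,0,0.0382]'; python3 st.py
```

```text
t: 8.92
ee_pos: [521.4, -31.7, 122.3]
eef_rot: [-3.141, -0.001, 0.571]
wrist_force: [-1.0, 2.9, 8.1]
gripper_width: 25.5
grasp_force: 60.0
yaw 0.571 q7 -0.448 T [ 0.99  0.44 -0.15] F [-1.   2.9  8.1] tau7 0.1
t: 9.08
ee_pos: [520.7, -32.1, 122.3]
eef_rot: [-3.141, 0.0, 0.449]
wrist_force: [-5.6, 2.2, 11.9]
gripper_width: 25.3
grasp_force: 60.0
yaw 0.449 q7 -0.544 T [0.54 1.51 0.59] F [-5.6  2.2 11.9] tau7 1.91
t: 9.25
ee_pos: [521.2, -31.8, 122.3]
eef_rot: [-3.141, -0.0, 0.329]
wrist_force: [2.0, 5.1, 7.5]
gripper_width: 24.3
grasp_force: 60.0
yaw 0.329 q7 -0.643 T [ 1.22 -0.39  0.32] F [2.  5.1 7.5] tau7 1.63
```

To row units: 0.12 rad / 3.1416 = 0.0382.

```bash
for k in 1; do
python3 shift.py '[0,0,0,0,0,0.0191,0,0,0,0,0,0.0382]' |grep -E "width"; python3 st.py
python3 shift.py '[0,0,0,0,0,0.0191,0,0,0,0,0,0.0382]' |grep -E "width"; python3 st.py
python3 shift.py '[0,0,0,0,0,0.0191,0,0,0,0,0,0.0382]' |grep -E "width"; python3 st.py
done
```

```text
gripper_width: 24.6
yaw 0.208 q7 -0.746 T [ 1.    1.31 -0.14] F [-3.6  3.7 11.3] tau7 2.27
gripper_width: 23.7
yaw 0.088 q7 -0.853 T [0.89 0.94 0.42] F [-2.9  4.3 11.7] tau7 2.02
gripper_width: 24.0
yaw -0.03 q7 -0.962 T [ 0.53 -1.13  1.23] F [4.8 2.1 4.7] tau7 0.92
```

To row units: 0.04 rad / 3.1416 = 0.0127.

```bash
python3 shift.py '[0,0,0,0,0,0.0127]' |grep -E "width"; python3 st.py
python3 shift.py '[0,0,0,0,0,0.0127]' |grep -E "width"; python3 st.py
python3 shift.py '[0,0,0,0,0,0.0127]' |grep -E "width"; python3 st.py
python3 shift.py '[0,0,0,0,0,0]' |grep -E "width"; python3 st.py
```

```text
gripper_width: 24.4
yaw -0.071 q7 -1.0 T [0.88 0.68 1.15] F [-2.1  3.7 14.8] tau7 -0.25
gripper_width: 24.2
yaw -0.109 q7 -1.036 T [0.91 1.87 1.12] F [-7.5  3.5 17.4] tau7 0.16
gripper_width: 24.5
yaw -0.149 q7 -1.074 T [1.08 2.39 1.16] F [-10.2   4.5  22.4] tau7 0.33
gripper_width: 24.3
yaw -0.15 q7 -1.075 T [1.02 2.11 1.05] F [-7.6  5.5 19.1] tau7 -2.44
```

To row units: -40 mm / 400 = -0.1, -32 mm / 400 = -0.08.

```bash
python3 shift.py '[0,0,0,0,0,0,0,0,0,0,0,0,0,0,0,0,0,0,0,0,0,0,0,0,0,0,0,0,0,0]' 60 60 >/dev/null
python3 shift.py '[0,0,-0.02,0,0,0,0,0,-0.04,0,0,0,0,0,-0.06,0,0,0,0,0,-0.08,0,0,0,0,0,-0.1,0,0,0]' >/dev/null
python3 shift.py '[0,0,0,0,0,0,0,0,0,0,0,0]'
python3 -c "
from h import *
w=snapshot('wrist');s=probe_bus.sense();print(s['eef_rot'],s['ee_pos'],s['joint_pos'])
np.savez('w5.npz',**w)
q=proj(w,[521.7,-32,171])[0].astype(int);print(q,proj(w,[[521.7,-32,108],[521.7,-32,123]]))
x,y=q;c=w['img'][y-70:y+50,x-75:x+75,::-1]
cv2.imwrite('pics/w5.png',cv2.resize(c,None,fx=5,fy=5,interpolation=2))"
```

```text
t: 11.08
ee_pos: [521.1, -32.0, 162.0]
eef_rot: [-3.141, -0.0, -0.149]
wrist_force: [0.4, -0.6, 0.5]
gripper_width: 59.8
grasp_force: 0.0
[-3.14124559e+00  1.64145530e-04 -1.49006746e-01] [520.8949578  -32.04713522 161.64918684] [-1.07144009  0.5038609   1.35269294  2.00579941 -0.56131694  1.08881937
 -1.18461068]
[318 234] [[318.60392302 207.96665902]
 [318.51809122 213.15745213]]
```

View pics/w5.png

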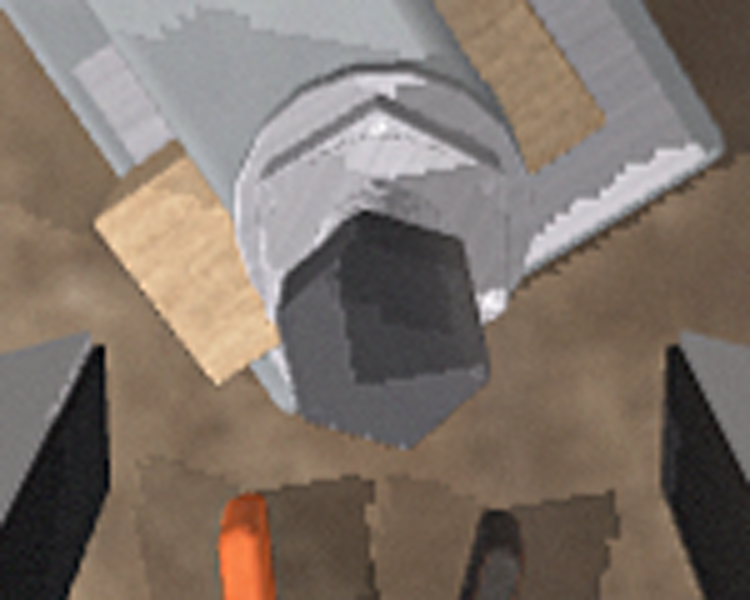

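The head's flats now line up at yaw ≈ 0.04. So the head turned about 2.29 rad, then stayed put while the pads slipped twice at 1.2 N m, which means the screw is solid. The nut's flats are vertical in this picture (edges at crop x ≈ 260 and 508), so it aligns at yaw ≈ -0.14 + k·60°. I'll wind back above the stop to get stroke for the nut.

Careful with the scale: shifts go in shares of 400 mm and turns go in shares of pi rad. That gives: -10 mm / 400 = -0.025, -8 mm / 400 = -0.02, -0.6 rad / 3.1416 = -0.191.

```bash
for i in 1; do
python3 shift.py '[0,0,0,0,0,-0.0382,0,0,-0.01,0,0,-0.0764,0,0,-0.02,0,0,-0.1146,0,0,-0.025,0,0,-0.1528,0,0,-0.025,0,0,-0.191]' >/dev/null
python3 shift.py '[0,0,0,0,0,-0.0382,0,0,0,0,0,-0.0764,0,0,0,0,0,-0.1146,0,0,0,0,0,-0.1528,0,0,0,0,0,-0.191]' >/dev/null
python3 shift.py '[0,0,0,0,0,-0.0382,0,0,0,0,0,-0.0764,0,0,0,0,0,-0.1146,0,0,0,0,0,-0.1528,0,0,0,0,0,-0.191]' >/dev/null
python3 shift.py '[0,0,0,0,0,-0.0382,0,0,0,0,0,-0.0764,0,0,0,0,0,-0.1146,0,0,0,0,0,-0.1528,0,0,0,0,0,-0.191]' >/dev/null
python3 shift.py '[0,0,0,0,0,-0.0382,0,0,0,0,0,-0.0764,0,0,0,0,0,-0.1146,0,0,0,0,0,-0.1528,0,0,0,0,0,-0.191]' 
done; python3 -c "
from plant import robot, probe_bus, snapshot;print(probe_bus.sense()['joint_pos'])"
```

```text
t: 13.22
ee_pos: [520.5, -32.2, 171.1]
eef_rot: [-3.141, -0.002, 2.857]
wrist_force: [0.8, -0.0, -0.0]
gripper_width: 60.0
grasp_force: 0.0
[-0.63977495  0.20461093  0.6680377   1.97987134 -0.14926131  1.00692348
  1.38428085]
```

To row units: -0.6 rad / 3.1416 = -0.191.

```bash
python3 shift.py '[0,0,0,0,0,-0.0382,0,0,0,0,0,-0.0764,0,0,0,0,0,-0.1146,0,0,0,0,0,-0.1528,0,0,0,0,0,-0.191]' >/dev/null
python3 shift.py '[0,0,0,0,0,-0.0382,0,0,0,0,0,-0.0764,0,0,0,0,0,-0.1146,0,0,0,0,0,-0.1528,0,0,0,0,0,-0.1878]' >/dev/null
python3 shift.py '[0,0,0,0,0,0,0,0,0,0,0,0,0,0,0,0,0,0]'; python3 -c "
from plant import robot, probe_bus, snapshot;print(probe_bus.sense()['joint_pos'])"
```

```text
t: 14.3
ee_pos: [520.8, -32.3, 171.5]
eef_rot: [3.141, -0.001, -2.247]
wrist_force: [-0.2, 0.3, -0.4]
gripper_width: 59.6
grasp_force: 0.0
[-0.49029755  0.18806948  0.4903523   1.97238581 -0.10431069  1.00622353
  2.51442438]
```

To row units: 64 mm / 400 = 0.16, 54 mm / 400 = 0.135.

```bash
python3 shift.py '[-0.0013,-0.0005,0.035,0,0,0,-0.0013,-0.0005,0.07,0,0,0,-0.0013,-0.0005,0.105,0,0,0,-0.0013,-0.0005,0.135,0,0,0,-0.0013,-0.0005,0.16,0,0,0]'|sed -n 2,4p
python3 shift.py '[0,0,0.015,0,0,0,0,0,0.0275,0,0,0,0,0,0.04,0,0,0,0,0,0.05,0,0,0,0,0,0.0525,0,0,0]'|sed -n 2,4p
python3 shift.py '[0,0,0,0,0,0,0,0,0,0,0,0,0,0,0,0,0,0,0,0,0,0,0,0,0,0,0,0,0,0]' 30 60
python3 shift.py '[0,0,0,0,0,0,0,0,0,0,0,0]' ; python3 st.py
```

```text
ee_pos: [521.1, -31.9, 106.9]
eef_rot: [3.141, -0.001, -2.245]
wrist_force: [0.6, 0.0, -0.3]
ee_pos: [521.4, -31.9, 86.6]
eef_rot: [3.141, -0.0, -2.243]
wrist_force: [-0.6, -0.6, 0.6]
t: 15.55
ee_pos: [521.3, -31.6, 87.2]
eef_rot: [3.141, 0.0, -2.242]
wrist_force: [-3.5, 2.9, 3.9]
gripper_width: 34.8
grasp_force: 59.8
t: 15.72
ee_pos: [521.3, -31.7, 87.2]
eef_rot: [3.141, 0.0, -2.242]
wrist_force: [-3.5, 4.2, 6.4]
gripper_width: 35.0
grasp_force: 59.8
yaw -2.242 q7 2.589 T [ 0.77  1.05 -0.03] F [-3.5  4.2  6.4] tau7 0.03
```

The nut is gripped at 35 mm. Now I'll run it down.

To row units: 0.3 mm / 400 = 0.0008, 0.24 mm / 400 = 0.0006, 0.5 rad / 3.1416 = 0.1592.

```bash
python3 shift.py '[0,0,0.0001,0,0,0.0318,0,0,0.0003,0,0,0.0637,0,0,0.0004,0,0,0.0955,0,0,0.0006,0,0,0.1273,0,0,0.0008,0,0,0.1592]'|grep -E "ee_pos|width"; python3 st.py
python3 shift.py '[0,0,0.0001,0,0,0.0318,0,0,0.0003,0,0,0.0637,0,0,0.0004,0,0,0.0955,0,0,0.0006,0,0,0.1273,0,0,0.0008,0,0,0.1592]'|grep -E "ee_pos|width"; python3 st.py
```

```text
ee_pos: [521.4, -31.7, 86.9]
gripper_width: 34.9
yaw -2.747 q7 2.135 T [0.59 0.87 0.06] F [-3.4  1.6  5.5] tau7 3.49
ee_pos: [521.4, -31.8, 86.6]
gripper_width: 35.0
yaw 3.036 q7 1.696 T [0.43 0.75 0.04] F [-2.8  1.6  4.8] tau7 3.38
```

To row units: 0.24 mm / 400 = 0.0006, 0.17 mm / 400 = 0.0004, 0.4 rad / 3.1416 = 0.1273.

```bash
python3 shift.py '[0,0,0.0001,0,0,0.0318,0,0,0.0003,0,0,0.0637,0,0,0.0004,0,0,0.0955,0,0,0.0006,0,0,0.1273]'|grep -E "ee_pos|width"; python3 st.py
python3 shift.py '[0,0,0.0001,0,0,0.0318,0,0,0.0003,0,0,0.0637,0,0,0.0004,0,0,0.0955,0,0,0.0006,0,0,0.1273]'|grep -E "ee_pos|width"; python3 st.py
python3 shift.py '[0,0,0.0001,0,0,0.0318,0,0,0.0003,0,0,0.0637,0,0,0.0004,0,0,0.0955,0,0,0.0006,0,0,0.1273]'|grep -E "ee_pos|width"; python3 st.py
```

```text
ee_pos: [521.4, -31.9, 86.3]
gripper_width: 35.2
yaw 2.636 q7 1.353 T [0.24 0.8  0.09] F [-4.   1.   4.4] tau7 3.28
ee_pos: [521.3, -32.0, 86.1]
gripper_width: 34.7
yaw 2.236 q7 1.022 T [0.08 0.94 0.05] F [-3.4  0.3  4.8] tau7 3.17
ee_pos: [521.3, -32.0, 85.9]
gripper_width: 34.8
yaw 1.836 q7 0.701 T [0.06 1.35 0.13] F [-5.7  1.   8.2] tau7 2.96
```

To row units: 0.15 mm / 400 = 0.0004, 0.1 mm / 400 = 0.0003, 0.3 rad / 3.1416 = 0.0955.

```bash
for k in 1; do
python3 shift.py '[0,0,0.0001,0,0,0.0318,0,0,0.0003,0,0,0.0637,0,0,0.0004,0,0,0.0955]'|grep -E "width"; python3 st.py
python3 shift.py '[0,0,0.0001,0,0,0.0318,0,0,0.0003,0,0,0.0637]'|grep -E "width"; python3 st.py
python3 shift.py '[0,0,0.0001,0,0,0.0318,0,0,0.0003,0,0,0.0637]'|grep -E "width"; python3 st.py
done
```

```text
gripper_width: 34.8
yaw 1.536 q7 0.467 T [0.04 1.7  0.23] F [-7.3  0.9 10.8] tau7 2.82
gripper_width: 34.7
yaw 1.336 q7 0.314 T [0.12 1.91 0.26] F [-7.6  0.9 12.3] tau7 2.74
gripper_width: 34.9
yaw 1.136 q7 0.162 T [0.17 2.13 0.53] F [-8.2  0.8 15.5] tau7 2.65
```

Torque is past 0.4 N m, so the nut is going solid. I'll add a little more and hold.

To row units: 0.1 rad / 3.1416 = 0.0318.

```bash
python3 shift.py '[0,0,0,0,0,0.0159,0,0,0,0,0,0.0318]'|grep -E "width"; python3 st.py
python3 shift.py '[0,0,0,0,0,0.0127,0,0,0,0,0,0.0255]'|grep -E "width"; python3 st.py
python3 shift.py '[0,0,0,0,0,0,0,0,0,0,0,0,0,0,0,0,0,0]'|grep -E "width"; python3 st.py
```

```text
gripper_width: 35.3
yaw 1.04 q7 0.088 T [0.12 2.16 2.35] F [-6.9  0.9 16.6] tau7 -1.2
gripper_width: 35.9
yaw 0.96 q7 0.028 T [-1.88  3.19  2.2 ] F [-11.1  -6.7  16.1] tau7 -1.04
gripper_width: 36.2
yaw 0.96 q7 0.028 T [-2.2   3.54  1.  ] F [-13.2  -9.2  17.9] tau7 -1.02
```

The nut went solid at 2.3 N m. I'll release, rise clear and check.

To row units: -90 mm / 400 = -0.225, -70 mm / 400 = -0.175.

```bash
python3 shift.py '[0,0,0,0,0,0,0,0,0,0,0,0,0,0,0,0,0,0,0,0,0,0,0,0,0,0,0,0,0,0]' 60 |grep -E "force|width"
python3 shift.py '[0,0,-0.025,0,0,0,0,0,-0.075,0,0,0,0,0,-0.125,0,0,0,0,0,-0.175,0,0,0,0,0,-0.225,0,0,0]' |grep force
python3 shift.py '[0,0,-0.05,0,0,0,0,0,-0.1,0,0,0,0,0,-0.15,0,0,0,0,0,-0.175,0,0,0,0,0,-0.175,0,0,0]'; python3 -c "
from h import *
w=snapshot('wrist');s=snapshot('scene')
o=np.zeros((420,800,3),np.uint8);o[:,:450]=cv2.resize(s['img'][130:270,220:370],(450,420),interpolation=2);o[:330,460:]=w['img'][20:350,150:490]
cv2.imwrite('pics/end.png',o[:,:,::-1])"
```

```text
wrist_force: [-0.0, -0.3, 0.7]
gripper_width: 59.5
grasp_force: 0.0
wrist_force: [-0.5, 0.6, 0.2]
grasp_force: 0.0
t: 19.97
ee_pos: [522.5, -32.3, 247.8]
eef_rot: [3.14, -0.003, 0.96]
wrist_force: [0.2, 0.6, -0.0]
gripper_width: 60.3
grasp_force: 0.0
```

View pics/end.png

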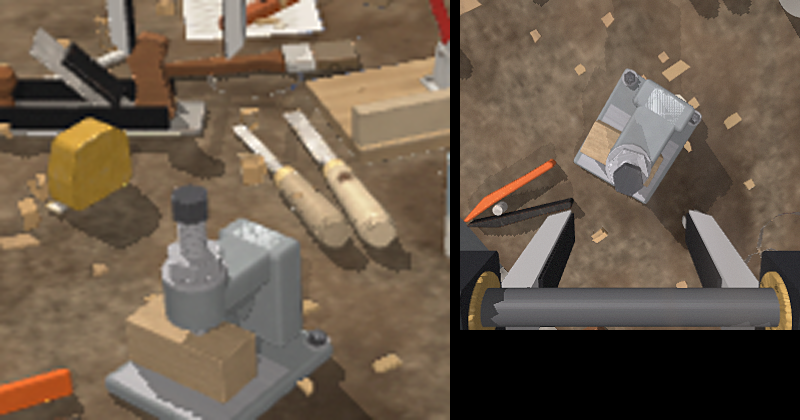

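The nut is seated on the boss, the block hasn't shifted, and the gripper is clear above the head (crop (190,205)). Handing in.

```bash
python3 shift.py '[0,0,0,0,0,0,0,0,0,0,0,0]' >/dev/null; python3 -c "
from plant import robot, probe_bus, snapshot;print(robot.close_job())"
```

```text
the job is handed in; nothing more can be done
None
```

I handed the job in at about 20 s with the screw turned solid on the block (pads slipped at about 1.2 N m), the jam nut solid on the boss (about 2.3 N m) and the gripper clear. The block showed no visible movement; no contact forces could be read directly, and no verdict was returned.

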